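Unclamp the gang fixture and sort left- and right-hand brackets

TASK

Unload the clamp fixture: unscrew the knurled cap all the way off its stud, set it down on the bench top clear of the fixture, then lift the strap off and lay it flat on the bench top as well. Sort all the brackets by hand into the two trays, every left-hand bracket into the tray on your left and every right-hand one into the tray on your right (stand a bracket on its foot and look at it from behind its upright leg: the ear is on the left of a left-hand bracket). Leave the caliper, the loupe and the screwdriver where they are.

Things in the scene. Friction and masses are not known exactly. Their poses are not given: they have to be found in the camera images.
- fixture: clamp fixture fixed to the worktop: steel plate 136 (x) x 280 (y) x 12 mm, origin under its centre, z up. Brackets stand on it in two rows of up to 3, 78 mm apart in y, uprights outside (48 to 56 mm from the centre line), toes inwards, 7 mm under the strap. Stop rails outside them, 18 mm high over the worktop. Saddles at y = +-125 mm carry the strap between cheeks 30 mm high.
- stud_foot (a point): centre of the fixture's plate top, at the foot of the fixed upright stud: coarse rounded right-hand thread, pitch 8 mm, 28 mm over the thread, with a plain nose on top, 54 mm above this point (66 mm above the worktop)
- strap_mid (a point): centre of the flat aluminium strap 48 (x) x 268 (y) x 10 mm, 0.25 kg, with a 34 mm hole in its middle for the stud. At the start it lies on the saddles over the toes of all brackets, its top 31.5 mm above the worktop. It comes straight up; it can be gripped across its 48 mm width at the middle with the stud between the fingers (fingertips must stay 21 mm above the worktop, over the feet).
- cap_mid (a point): centre of the knurled blind steel cap, 54 mm diameter, 57 mm high, 0.18 kg, z its axis; screwed on the stud down to the strap, its top 89 mm above the worktop. Turns freely; anticlockwise from above unscrews it, rising 8 mm a turn; after about 2.1 turns (13 rad) the thread lets go. It stays put when let go part-way. Grip its top 16 mm: the ears of the brackets reach 66 mm above the worktop beside it.
- tray_left: shallow open sheet-steel tray at the robot's left (+y) of the fixture, for left-hand brackets: 220 (x) x 130 (y) x 26 mm, walls and floor 3 mm thick, 0.6 kg, loose; origin under its centre, z up.
- tray_right: the same kind of tray at the robot's right (-y) of the fixture, for right-hand brackets; origin under its centre, z up.
- caliper: bystander: caliper lying on the worktop behind the fixture, 72 x 232 x 14 mm, origin under its centre
- loupe: bystander: black eye loupe, 45 mm diameter, 49 mm high, origin under its centre
- screwdriver: bystander: screwdriver lying on the worktop, 182 mm long, 26 mm thick, origin under its centre
- left_1_mid (a point): Left-hand aluminium bracket 0.11 kg: upright leg 8 mm thick, 70 long, 34 high, with an ear 27 long, 54 high at its +y end; foot 8 thick, 52 long from the ear's end, reaching 39 from the outer face. Point: mid thickness and length of the upright, 22 above the underside; x to the toe (toe at +35, outer face at -4), y along the length, z up. Seen from behind the upright towards the toe the ear is on the left. May be absent.
- left_2_mid (a point): Left-hand aluminium bracket 0.11 kg: upright leg 8 mm thick, 70 long, 34 high, with an ear 27 long, 54 high at its +y end; foot 8 thick, 52 long from the ear's end, reaching 39 from the outer face. Point: mid thickness and length of the upright, 22 above the underside; x to the toe (toe at +35, outer face at -4), y along the length, z up. Seen from behind the upright towards the toe the ear is on the left. May be absent.
- left_3_mid (a point): Left-hand aluminium bracket 0.11 kg: upright leg 8 mm thick, 70 long, 34 high, with an ear 27 long, 54 high at its +y end; foot 8 thick, 52 long from the ear's end, reaching 39 from the outer face. Point: mid thickness and length of the upright, 22 above the underside; x to the toe (toe at +35, outer face at -4), y along the length, z up. Seen from behind the upright towards the toe the ear is on the left. May be absent.
- right_1_mid (a point): Right-hand aluminium bracket 0.11 kg: upright leg 8 mm thick, 70 long, 34 high, with an ear 27 long, 54 high at its -y end; foot 8 thick, 52 long from the ear's end, reaching 39 from the outer face. Point: mid thickness and length of the upright, 22 above the underside; x to the toe (toe at +35, outer face at -4), y along the length, z up. Seen from behind the upright towards the toe the ear is on the right. May be absent.
- right_2_mid (a point): Right-hand aluminium bracket 0.11 kg: upright leg 8 mm thick, 70 long, 34 high, with an ear 27 long, 54 high at its -y end; foot 8 thick, 52 long from the ear's end, reaching 39 from the outer face. Point: mid thickness and length of the upright, 22 above the underside; x to the toe (toe at +35, outer face at -4), y along the length, z up. Seen from behind the upright towards the toe the ear is on the right. May be absent.
- right_3_mid (a point): Right-hand aluminium bracket 0.11 kg: upright leg 8 mm thick, 70 long, 34 high, with an ear 27 long, 54 high at its -y end; foot 8 thick, 52 long from the ear's end, reaching 39 from the outer face. Point: mid thickness and length of the upright, 22 above the underside; x to the toe (toe at +35, outer face at -4), y along the length, z up. Seen from behind the upright towards the toe the ear is on the right. May be absent.
There are look-alikes about, which are no part of the job. What is shaped like the part that bears cap_mid but orange is not meant.

How it is judged:
On the way, in this order (a step that is already met when the one before it is completed fails the run):
1. the cap is unscrewed and lifted clear of the stud ((z of cap_mid in the frame of fixture above 0.097 m or horizontal distance between cap_mid and fixture above 0.06 m)), for 0.2 s.
2. the strap is lifted off the stud ((z of strap_mid in the frame of fixture above 0.078 m or horizontal distance between strap_mid and fixture above 0.08 m)), for 0.2 s.
At the end, for the whole second after the job is handed in: Each bracket rests inside the tray of its hand (middle of its upright leg within the walls, under 45 mm above the tray's underside); the cap rests on the bench (centre under 40 mm up), 80 mm or more from the fixture's centre, in no tray; the strap lies flat on the bench (centre under 12 mm up) (x of left_1_mid in the frame of tray_left between -0.107 and 0.107 m and y of left_1_mid in the frame of tray_left between -0.062 and 0.062 m and z of each of left_1_mid, left_2_mid, left_3_mid in the frame of tray_left below 0.045 m and linear speed of each of left_1, left_2, left_3, right_1, right_2, right_3, strap, cap below 0.02 m/s and x of left_2_mid in the frame of tray_left between -0.107 and 0.107 m and y of left_2_mid in the frame of tray_left between -0.062 and 0.062 m and x of left_3_mid in the frame of tray_left between -0.107 and 0.107 m and y of left_3_mid in the frame of tray_left between -0.062 and 0.062 m and x of right_1_mid in the frame of tray_right between -0.107 and 0.107 m and y of right_1_mid in the frame of tray_right between -0.062 and 0.062 m and z of each of right_1_mid, right_2_mid, right_3_mid in the frame of tray_right below 0.045 m and x of right_2_mid in the frame of tray_right between -0.107 and 0.107 m and y of right_2_mid in the frame of tray_right between -0.062 and 0.062 m and x of right_3_mid in the frame of tray_right between -0.107 and 0.107 m and y of right_3_mid in the frame of tray_right between -0.062 and 0.062 m and height (world z) of cap_mid below 0.04 m and horizontal distance between cap_mid and fixture above 0.08 m and not (x of cap_mid in the frame of tray_left between -0.11 and 0.11 m and y of cap_mid in the frame of tray_left between -0.065 and 0.065 m) and not (x of cap_mid in the frame of tray_right between -0.11 and 0.11 m and y of cap_mid in the frame of tray_right between -0.065 and 0.065 m) and height (world z) of strap_mid below 0.012 m); the robot touches nothing.
It fails at once if the caliper is disturbed (moved more than 30 mm) (distance of caliper from where it was at the start of the episode above 0.03 m).
It fails at once if the loupe is disturbed (moved more than 30 mm) (distance of loupe from where it was at the start of the episode above 0.03 m).
It fails at once if the screwdriver is disturbed (moved more than 30 mm) (distance of screwdriver from where it was at the start of the episode above 0.03 m).
Of left_1, right_1, left_2, right_2, left_3, right_3 only 3 to 5 are there at a start; the rules pass over those that are not, and their reading is None.
At some moment in a run one of tray_left, tray_right may be knocked a few centimetres aside while the robot is not near it.
Once in a run the grip may slacken for a moment while it holds something.
It also fails if it takes over 210 s, if anything falls off the work surface, if the arm or the gripper's body presses on something with over 40 N, if the wrist force passes 120 N, or if a joint passes its speed limit or range.

ROBOT

A 7-joint arm with a two-finger parallel gripper is mounted at the origin on a cart in front of the work surface, level with it; the furniture and walls round the work are solid. World frame = base frame: x ahead of the robot, y to its left, z up, the work surface at z = 0. Lengths are in m, angles in rad, forces in N, time in s.
With the tool pointing down it reaches from about 0.4 to 0.85 m from the base axis. Payload 4.4 kg.
Tool frame: the origin (TCP) lies on the centre line of the jaws, within the pads' length; the fingertips stand 8 mm ahead of it and the grasp point (between the pads) lies 11 mm behind it; z points along the fingers, y is the line along which they close (so a half turn about z gives the same grasp; the last joint's range is limited). The gripper opens to 94 mm and grips with 3 to 60 N. Pads are 16 mm wide; open, the fingers measure 119 mm over their backs; the gripper's body (75 mm by 177 mm) begins 78 mm behind the grasp point.
Start: joints at [-1.214, 0.628, 0.038, 1.517, -0.027, 0.996, -0.02], TCP at [0.267, 0.593, 0.184] pointing down, gripper open.
Joint ranges: [-3.06, 3.06], [-0.37, 2.12], [-1.25, 1.32], [0.18, 2.47], [-1.1, 4.24], [0.23, 1.98], [-2.94, 2.94]. Speed limits (rad/s): [2.57, 2.57, 3.14, 3.14, 3.14, 3.14, 3.14].

INTERFACE

Orientations are given as a rotation vector (axis times angle).
In Python, from station import * gives the robot as it stands.
- The arm moves only by the shell command python3 -m jog 'ROWS'. ROWS is JSON, a list that holds one entry, the list of rows, each a list of 7 numbers: the shift along the tool's x, y, z in m, then the turn, a rotation vector about the tool's x, y, z in rad, then the opening in per cent of the stroke, from 0 (shut) to 100 (fully open). A call has 1 to 8 rows; each row is the pose to reach, as a shift and turn from the pose commanded when the call began, along the tool's axes at that moment; what a row does not reach only later rows make up. A row lasts 1/8 s, in which the tool goes at most 62.5 mm and 10.7 degrees, less where a joint would pass 70% of its speed; a pose out of reach is approached as far as the arm can. A call with a gripper value outside its range is refused whole. The fingers move at their own pace and stop on an object; the grip force is fixed at half the most. Time passes only in rows, so rows that repeat a pose let the fingers close. It gives the time, the measured TCP pose, the force, the opening and the grip force at its end, in the units of the state.
- get_state(): the state, without advancing time (a new reading comes with each control period).
- camera(name): name is "scene" or "top" or "wrist"; returns the picture (480x640x3 uint8, red, green, blue); there is no depth.
- camera_model(name): a dict with "mtx" (3x3 intrinsics, pixels), "world_to_cam" (4x4, takes a point from world to camera coordinates). Camera axes: x right, y up, looking along -z (the intrinsics and any distortion apply to the point x, -y, -z); pixel columns grow to the right and rows downward; lengths in m; the calibration is good to about 2 mm. The wrist camera is an equidistant fisheye: a pixel r from the principal point sees the ray r / f radians off the axis. A picture is of the moment at which its call begins: read the wrist's pose just before it. camera_model takes no time and is no camera call; for the wrist camera it gives the pose at the moment of the call.
- job_done(): hands the job in; it is judged then, once.
The state is a dict: "time": time; "q": joint angles; "qd": joint speeds; "joint_torque": joint torques, N m; "tcp_pos": TCP position; "tcp_rot": TCP orientation; "contact_force": force on the tool from outside, world axes, zero at the start; "moment": the same for the moment, N m; "finger_gap": finger opening in m; "finger_force": force on a finger pad.
Only numpy, scipy, OpenCV 4.12 (cv2) and the standard library are available. Lean on these libraries where they do the work, as an engineer would, in place of code of your own. Each camera call takes 0.05 s, during which the arm holds its last target. There are 200 camera calls.

## Working session

There is one attempt and no reset: what is moved stays moved. The work goes in short steps, Python scripts to look and compute and a shell command to move; the robot and the scene stay as the last step left them, time stands still between calls to the robot, and variables do not carry over. Pictures are saved under pics/ and viewed, at most 14 in all, crops included, and the job is handed in when it is done.

```bash
ls; mkdir -p pics; python3 - <<'E'
from station import *
import cv2,numpy as np
s=get_state();print(s)
for n in("scene","top"):
    cv2.imwrite(f"pics/{n}0.png",camera(n)[:,:,::-1]);m=camera_model(n);print(m)
E
```

```text
pics
{'time': 0.0, 'q': array([-1.21380908,  0.62931941,  0.03843112,  1.51834979, -0.02698937,
        0.99627248, -0.02002475]), 'qd': array([-5.07310644e-04,  6.13275492e-04, -9.58640580e-05, -4.93999808e-04,
       -1.18990585e-03, -1.36032524e-03,  2.65256949e-04]), 'joint_torque': array([ 3.45746248e-04, -5.49721634e+01,  1.14329092e+00, -1.86634004e+01,
       -5.22496621e-02,  2.35412177e-02,  1.56564784e-04]), 'tcp_pos': array([0.26638512, 0.59214996, 0.18277709]), 'tcp_rot': array([-6.59116700e-01, -3.07130268e+00,  2.82023683e-03]), 'contact_force': array([-0.18684869, -0.69018887, -0.35023205]), 'moment': array([-0.01050962,  0.05601128,  0.05620217]), 'finger_force': 0.0, 'finger_gap': 0.09403975839827464}
{'mtx': array([[508.66320921,   0.        , 322.68833176],
       [  0.        , 508.66320921, 243.53997586],
       [  0.        ,   0.        ,   1.        ]]), 'world_to_cam': array([[ 0.59734133, -0.8018363 , -0.01555272, -0.35466612],
       [ 0.34064113,  0.23611438,  0.91006243, -0.24325928],
       [-0.72604887, -0.5489158 ,  0.4141793 , -0.8588204 ],
       [ 0.        ,  0.        ,  0.        ,  1.        ]])}
{'mtx': array([[612.18956012,   0.        , 315.40000449],
       [  0.        , 612.18956012, 245.55009224],
       [  0.        ,   0.        ,   1.        ]]), 'world_to_cam': array([[-0.07095468, -0.99747057, -0.00422964,  0.03869475],
       [ 0.97048011, -0.07001338,  0.23079531, -0.59930874],
       [-0.23050766,  0.01227122,  0.97299313, -1.22197352],
       [ 0.        ,  0.        ,  0.        ,  1.        ]])}
```

View pics/top0.png

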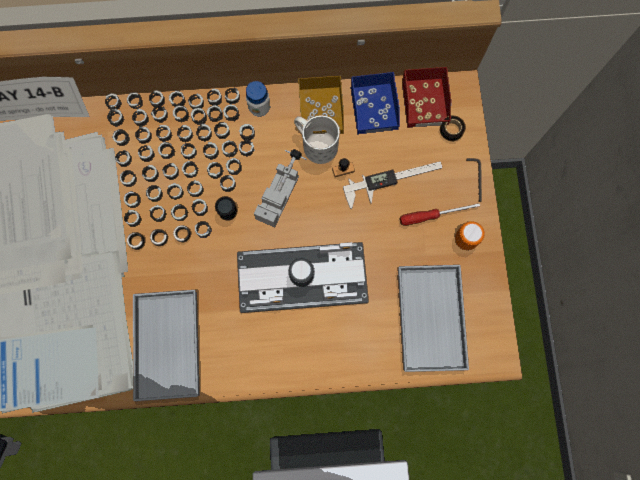

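View pics/scene0.png

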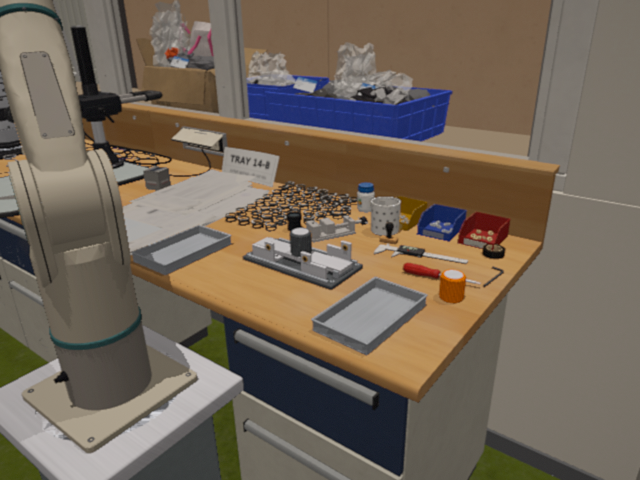

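Top view: the fixture is at about (302,277) with the cap at (301,271). Trays are at (167,345) and (432,318), and brackets at about (268,295), (335,290) and (340,258). Next I'll zoom in and compute coordinates.

```bash
cat > h.py <<'E'
from station import *
import cv2,numpy as np
from scipy.spatial.transform import Rotation as R
def ray(n,u,v,m=None):
    m=m or camera_model(n);K=m["mtx"];T=m["world_to_cam"]
    a=(u-K[0,2])/K[0,0];b=(v-K[1,2])/K[1,1]
    if n=="wrist":
        r=np.hypot(a,b);k=np.sin(r)/max(r,1e-9);d=np.array([a*k,-b*k,-np.cos(r)])
    else: d=np.array([a,-b,-1.])
    return -T[:3,:3].T@T[:3,3], T[:3,:3].T@d
def pt(n,u,v,z,m=None):
    c,d=ray(n,u,v,m);return (c+d*(z-c[2])/d[2])
def px(n,p,m=None):
    m=m or camera_model(n);K=m["mtx"];T=m["world_to_cam"]
    c=T[:3,:3]@np.asarray(p)+T[:3,3];x,y,z=c[0],-c[1],-c[2]
    if n=="wrist":
        h=np.hypot(x,y);t=np.arctan2(h,z);x,y=x/h*t,y/h*t
    else:x,y=x/z,y/z
    return K[0,0]*x+K[0,2],K[1,1]*y+K[1,2]
def snap(n,f,crop=None,s=1):
    im=camera(n)[:,:,::-1].copy()
    if crop: im=im[crop[1]:crop[3],crop[0]:crop[2]]
    cv2.imwrite(f"pics/{f}.png",cv2.resize(im,None,fx=s,fy=s,interpolation=cv2.INTER_CUBIC));return im
def tool(p,yaw=None):
    "shift in tool axes to world TCP point p; yaw = world angle wanted of tool y axis"
    s=get_state();M=R.from_rotvec(s["tcp_rot"]).as_matrix()
    d=M.T@(np.asarray(p)-s["tcp_pos"]);r=None
    ya=np.degrees(np.arctan2(M[1,1],M[0,1]))
    if yaw is not None:
        r=(-(yaw-ya)+90)%180-90   # turn about tool z (down)
    print("pos",s["tcp_pos"].round(4),"yawY",round(ya,1),"tilt",M[:,2].round(3),"shift mm",(d*1000).round(1),"turn about z deg",r, "rad",None if r is None else round(np.radians(r),3),"q",s["q"].round(2))
E
python3 - <<'E'
from h import *
im=snap("top","topc",(225,230,385,325),5)
full=camera("top")
# tray: print guess corners
for n,u,v,z in [("cap",301,267,.089),("Ltray",167,345,.026),("Rtray",432,318,.026)]: print(n,pt("top",u,v,z).round(3))
hsv=cv2.cvtColor(full,cv2.COLOR_RGB2HSV)
wood=((hsv[:,:,0]>8)&(hsv[:,:,0]<25)&(hsv[:,:,1]>90)).astype(np.uint8)
non=cv2.morphologyEx(1-wood,cv2.MORPH_OPEN,np.ones((3,3)))
c,_=cv2.findContours(non,cv2.RETR_EXTERNAL,cv2.CHAIN_APPROX_NONE)
for k in c:
    if 2500<cv2.contourArea(k)<12000:
        b=cv2.boxPoints(cv2.minAreaRect(k));print(cv2.minAreaRect(k));P=np.array([pt("top",*q,0.012) for q in b]);print(P.mean(0).round(4));print(P[:,:2].round(3).tolist())
tool([0,0,0])
E
```

```text
cap [0.553 0.029 0.089]
Ltray [0.419 0.322 0.026]
Rtray [ 0.435 -0.241  0.026]
((432.8665466308594, 317.8885803222656), (107.6292495727539, 65.12284088134766), 86.58341979980469)
[ 0.4393 -0.2453  0.012 ]
[[0.555, -0.18], [0.554, -0.323], [0.323, -0.307], [0.325, -0.17]]
((301.5294189453125, 276.6275939941406), (61.980953216552734, 128.46771240234375), 85.54439544677734)
[0.5478 0.03   0.012 ]
[[0.615, 0.173], [0.618, -0.111], [0.48, -0.109], [0.478, 0.168]]
((375.3231201171875, 102.58460998535156), (58.54439163208008, 46.38898849487305), 82.87498474121094)
[ 0.9476 -0.169   0.012 ]
[[1.018, -0.113], [1.025, -0.222], [0.877, -0.224], [0.87, -0.117]]
((227.0, 15.0), (30.0, 454.0), 90.0)
[1.2037 0.1692 0.012 ]
[[1.286, 0.721], [1.204, -0.386], [1.122, -0.376], [1.203, 0.717]]
pos [0.2665 0.5924 0.1831] yawY 65.8 tilt [-0.    -0.001 -1.   ] shift mm [  -0.  -649.4  183.9] turn about z deg None rad None q [-1.21  0.63  0.04  1.52 -0.03  1.   -0.02]
```

View pics/topc.png

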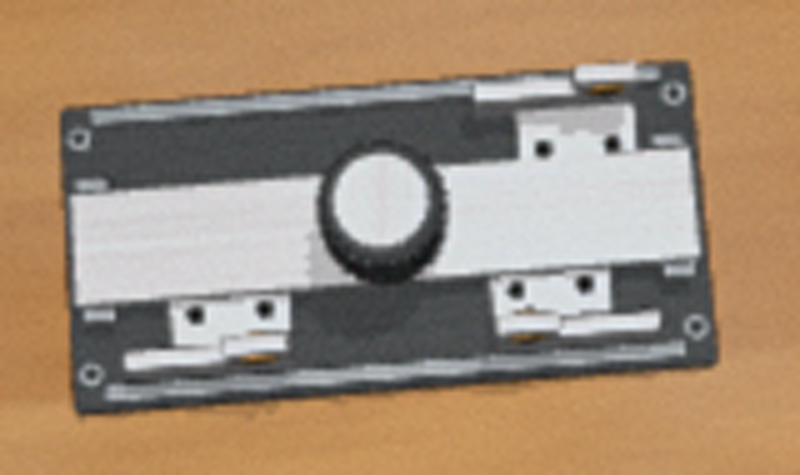

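Zoomed top view: three brackets.
- Near row, left of the picture (crop 255,345): the ear is at its −y end, so it is right-hand.
- Near row, right (crop 520,325): the ear is at its +y end, so it is left-hand.
- Far row, right (crop 605,72): the ear is at its −y end and the part faces −x, so it is left-hand.

The cap top is at pixel (301,269.6).

```bash
python3 - <<'E'
from h import *
print(pt("top",301,269.6,.089).round(4),"edge",pt("top",300,389,0).round(3),"loupe",pt("top",227,210,.03).round(3),"orange",pt("top",470,235,.05).round(3),"sd",pt("top",405,218,.0).round(3))
tool([.547,.030,.13])
E
```

```text
[0.5474 0.0292 0.089 ] edge [0.309 0.049 0.   ] loupe [0.705 0.184 0.03 ] orange [ 0.605 -0.338  0.05 ] sd [ 0.666 -0.211  0.   ]
pos [0.2665 0.5924 0.1831] yawY 65.8 tilt [-0.    -0.001 -1.   ] shift mm [-486.6 -397.7   53.6] turn about z deg None rad None q [-1.21  0.63  0.04  1.52 -0.03  1.   -0.02]
```

```bash
python3 -m jog '[[[-0.045,-0.036,0,0,0,0.18,100],[-0.09,-0.073,0,0,0,0.36,100],[-0.135,-0.11,0,0,0,0.54,100],[-0.18,-0.147,0,0,0,0.72,100],[-0.225,-0.183,0,0,0,0.9,100],[-0.27,-0.22,0,0,0,1.08,100],[-0.315,-0.257,0,0,0,1.26,100],[-0.36,-0.294,0,0,0,1.4,100]]]'; python3 -c "
from h import *
tool([.547,.030,.13])"
```

```text
time: 1.2
tcp_pos: [0.475, 0.1755, 0.1838]
tcp_rot: [-2.487, -1.919, -0.001]
contact_force: [0.2, 1.2, 0.8]
finger_gap: 0.094
finger_force: 0.0
pos [0.475  0.1755 0.1838] yawY -14.7 tilt [ 0.  0. -1.] shift mm [-122.4  106.6   53.8] turn about z deg None rad None q [-0.72  0.46  0.45  1.92 -0.26  0.82 -0.39]
```

```bash
python3 -m jog '[[[-0.03,0.027,0.0,0,0,0.18,100],[-0.06,0.053,0.0,0,0,0.36,100],[-0.09,0.08,0.0,0,0,0.54,100],[-0.122,0.107,0.0,0,0,0.72,100],[-0.122,0.107,0.0,0,0,0.9,100],[-0.122,0.107,0.0,0,0,1.08,100],[-0.122,0.107,0,0,0,1.26,100],[-0.122,0.107,0,0,0,1.4,100]]]'; python3 - <<'E'
from h import *
tool([.547,.030,.13])
snap("wrist","w1")
E
```

```text
time: 2.2
tcp_pos: [0.5474, 0.0323, 0.1835]
tcp_rot: [-3.139, 0.135, 0.001]
contact_force: [-1.0, -0.2, -0.6]
finger_gap: 0.0942
finger_force: 0.0
pos [0.5474 0.0323 0.1835] yawY -94.9 tilt [-0.  0. -1.] shift mm [-0.2  2.4 53.5] turn about z deg None rad None q [-0.63  0.61  0.83  1.82 -0.55  0.96 -1.22]
```

View pics/w1.png

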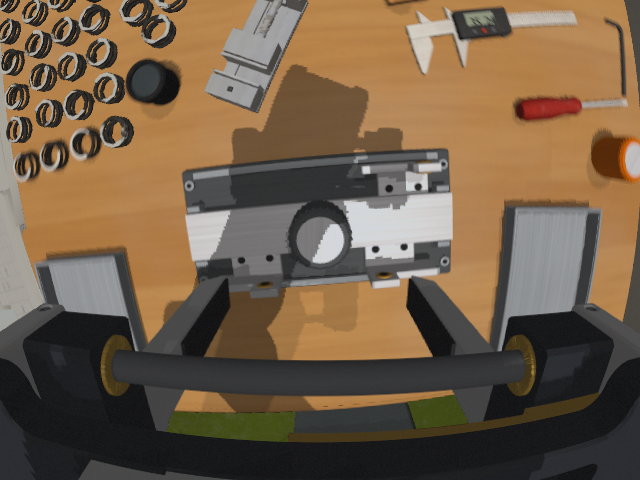

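The wrist view confirms three brackets. The cap's top disc is at about (321,237), and the plate corner screws are at (190,186), (445,163) and (444,260).

```bash
python3 - <<'E'
from h import *
for u,v,z in [(321,237,.089),(190,186,.014),(445,163,.014),(444,260,.014)]: print(pt("wrist",u,v,z).round(4))
E
python3 -m jog '[[[0,0.001,0.0,0,0,0.18,100],[0,0.001,0.0,0,0,0.36,100],[0,0.001,0.0,0,0,0.54,100],[0,0.001,0.0,0,0,0.72,100],[0,0.001,0.0,0,0,0.9,100],[0,0.001,0.0,0,0,1.08,100],[0,0.001,0,0,0,1.26,100],[0,0.001,0,0,0,1.4,100]]]'; python3 -c "
from h import *
tool([.547,.030,.081])"
```

```text
[0.5504 0.0297 0.089 ]
[0.5997 0.1611 0.014 ]
[ 0.6001 -0.1035  0.014 ]
[ 0.4962 -0.1     0.014 ]
time: 3.25
tcp_pos: [0.5473, 0.0314, 0.1834]
tcp_rot: [2.316, -2.122, -0.001]
contact_force: [-0.3, -0.5, -0.1]
finger_gap: 0.094
finger_force: 0.0
pos [0.5473 0.0314 0.1834] yawY -175.0 tilt [-0.001  0.    -1.   ] shift mm [  1.4   0.3 102.4] turn about z deg None rad None q [-0.78  0.79  1.21  1.82 -0.82  1.14 -2.33]
```

```bash
python3 -m jog '[[[0.001,-0.001,0.04,0,0,0,100],[0.001,-0.001,0.075,0,0,0,100],[0.001,-0.001,0.102,0,0,0,100],[0.001,-0.001,0.102,0,0,0,100],[0.001,-0.001,0.102,0,0,0,50],[0.001,-0.001,0.102,0,0,0,50],[0.001,-0.001,0.102,0,0,0,50],[0.001,-0.001,0.102,0,0,0,50]]]'
python3 -m jog '[[[0,0,0,0,0,0,50],[0,0,-0.0003,0,0,-0.18,50],[0,0,-0.0005,0,0,-0.36,50],[0,0,-0.0007,0,0,-0.54,50],[0,0,-0.0009,0,0,-0.72,50],[0,0,-0.0011,0,0,-0.9,50],[0,0,-0.0014,0,0,-1.08,50],[0,0,-0.0016,0,0,-1.26,50]]]'; python3 -c "
from h import *
tool([.547,.030,.081])"
```

```text
time: 4.25
tcp_pos: [0.5488, 0.0303, 0.0821]
tcp_rot: [-2.318, 2.119, -0.0]
contact_force: [-0.5, 0.5, 0.5]
finger_gap: 0.0571
finger_force: 0.0
time: 5.25
tcp_pos: [0.5485, 0.0301, 0.0833]
tcp_rot: [3.123, -0.338, 0.0]
contact_force: [-0.9, 0.3, -0.3]
finger_gap: 0.0469
finger_force: 0.0
pos [0.5485 0.0301 0.0833] yawY -102.3 tilt [ 0. -0. -1.] shift mm [-1.5  0.4  2.3] turn about z deg None rad None q [-0.58  0.76  0.77  1.91 -0.74  0.79 -1.18]
```

The gap stopped at the commanded 50 % (47 mm) with no force, so the cap's neck is narrower than that. I'll close fully.

```bash

python3 -m jog '[[[0,0,0,0,0,0,0],[0,0,0,0,0,0,0],[0,0,0,0,0,0,0],[0,0,0,0,0,0,0]]]'; python3 - <<'E'
from h import *
print(get_state()["finger_gap"],get_state()["finger_force"])
snap("scene","s2",(220,180,420,300),4)
E
```

```text
time: 5.75
tcp_pos: [0.5485, 0.0303, 0.0831]
tcp_rot: [3.122, -0.348, -0.0]
contact_force: [-0.1, -0.2, 0.5]
finger_gap: 0.01
finger_force: 0.0
0.009999371599259193 0.0
```

View pics/s2.png

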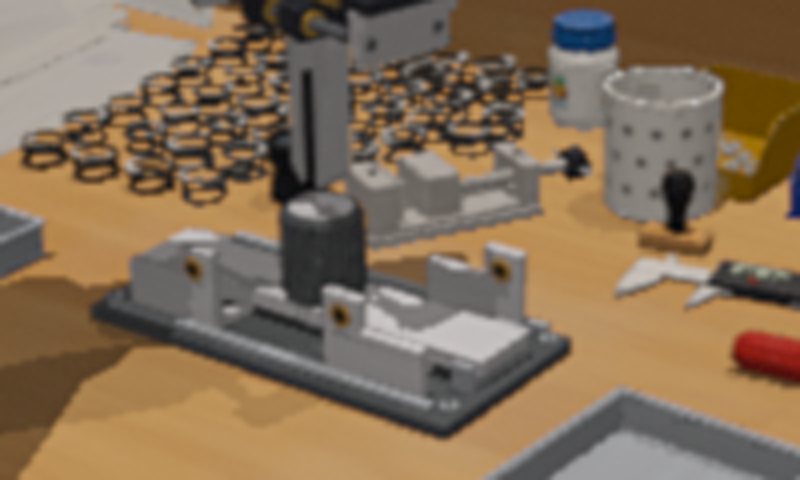

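The closed finger's tip is at crop (320,185), just above or behind the cap top at (322,205). I'll compare that with projected points.

```bash
python3 - <<'E'
from h import *
for p in [(.548,.03,.089),(.548,.03,.032),(.548,.03,.075),(.548,.03,.1),(.48,-.111,.012)]:
    u,v=px("scene",p);print(p,((u-220)*4).__round__(),((v-180)*4).__round__())
im=camera("top");cv2.imwrite("pics/t2.png",cv2.resize(im[200:320,230:380,::-1],None,fx=4,fy=4))
E
```

```text
(0.548, 0.03, 0.089) 324 202
(0.548, 0.03, 0.032) 327 287
(0.548, 0.03, 0.075) 325 223
(0.548, 0.03, 0.1) 323 186
(0.48, -0.111, 0.012) 448 424
```

View pics/t2.png

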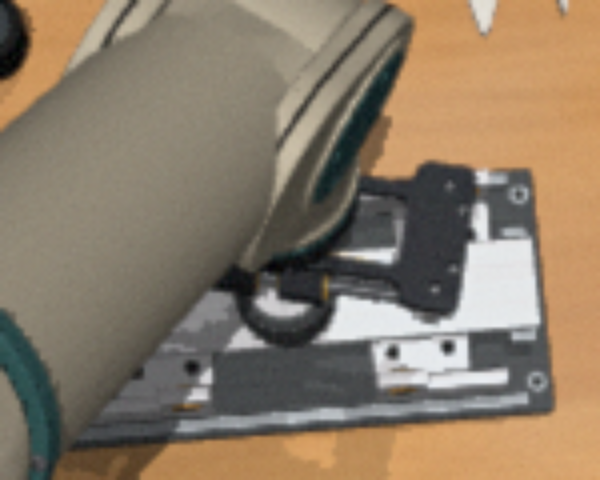

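```bash
python3 - <<'E'
from h import *
s=get_state();M=R.from_rotvec(s["tcp_rot"]).as_matrix()
for z in (-.03,-.02,-.011,0,.008):
    print(z,[np.round(px("wrist",s["tcp_pos"]+M@np.array([0,y,z]))).tolist() for y in (-.047,.047)])
snap("wrist","w2",(200,150,450,350),3)
E
```

```text
-0.03 [[226.0, 298.0], [411.0, 298.0]]
-0.02 [[230.0, 291.0], [406.0, 291.0]]
-0.011 [[234.0, 285.0], [403.0, 285.0]]
0 [[238.0, 279.0], [399.0, 279.0]]
0.008 [[240.0, 274.0], [396.0, 275.0]]
```

View pics/w2.png

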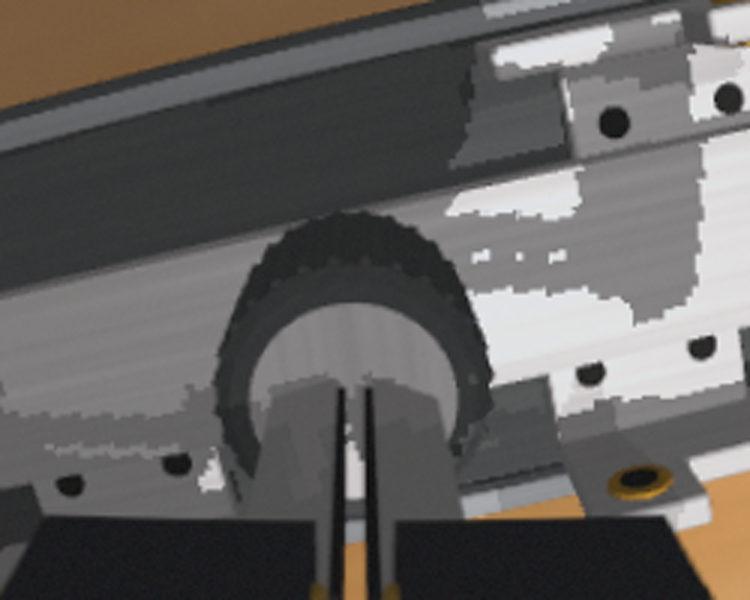

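The wrist view shows the closed fingertips above the cap's top, at crop (350,385), so the real tips sit further back than stated. I'll probe by touching the cap top gently.

```bash
for k in 1 2 3; do python3 -m jog '[[[0,0,0.002,0,0,0,0],[0,0,0.004,0,0,0,0],[0,0,0.004,0,0,0,0]]]' | egrep 'pos|contact'; done
```

```text
tcp_pos: [0.5484, 0.0302, 0.079]
contact_force: [-0.4, -0.8, 0.4]
tcp_pos: [0.5484, 0.0302, 0.0751]
contact_force: [0.6, -0.3, 0.5]
tcp_pos: [0.5484, 0.0302, 0.0711]
contact_force: [0.9, -1.1, -0.2]
```

```bash
for k in 1 2 3 4; do python3 -m jog '[[[0,0,0.001,0,0,0,0],[0,0,0.002,0,0,0,0],[0,0,0.002,0,0,0,0]]]' | egrep 'pos|contact'; done
```

```text
tcp_pos: [0.5485, 0.0302, 0.0692]
contact_force: [0.5, -0.3, 0.2]
tcp_pos: [0.5485, 0.0303, 0.0672]
contact_force: [0.9, 0.1, 0.2]
tcp_pos: [0.5487, 0.0302, 0.0668]
contact_force: [-3.8, 0.4, 12.7]
tcp_pos: [0.549, 0.0302, 0.0666]
contact_force: [-7.2, 1.8, 29.3]
```

Contact at TCP z = 0.067, so the fingertips are 22 mm behind the reported TCP (tip z = TCP z + 0.022). I'll back off, rewind, open and grip lower.

```bash
python3 -m jog '[[[0,0,-0.02,0,0,0,0],[0,0,-0.035,0,0,0.18,100],[0,0,-0.035,0,0,0.36,100],[0,0,-0.035,0,0,0.54,100],[0,0,-0.035,0,0,0.72,100],[0,0,-0.035,0,0,0.9,100],[0,0,-0.035,0,0,1.08,100],[0,0,-0.035,0,0,1.26,100]]]'
python3 -c "
from h import *
tool([.548,.030,.053])"
```

```text
time: 9.52
tcp_pos: [0.5486, 0.0304, 0.0982]
tcp_rot: [-2.313, 2.126, 0.0]
contact_force: [0.5, -0.0, 0.2]
finger_gap: 0.0669
finger_force: 0.0
pos [0.5486 0.0304 0.0982] yawY -175.2 tilt [-0.  0. -1.] shift mm [ 0.3  0.6 45.2] turn about z deg None rad None q [-0.73  0.89  1.11  1.9  -0.97  1.01 -2.23]
```

```bash
python3 -m jog '[[[0,0,0,0,0,0,100],[0,0,0,0,0,0,100],[0,0,0,0,0,0,100],[0,0,0.02,0,0,0,100],[0,0,0.035,0,0,0,100],[0,0,0.046,0,0,0,100],[0,0,0.046,0,0,0,40],[0,0,0.046,0,0,0,20]]]'
python3 -m jog '[[[0,0,0,0,0,0,0],[0,0,0,0,0,0,0],[0,0,0,0,0,0,0],[0,0,0,0,0,0,0]]]'
```

```text
time: 10.52
tcp_pos: [0.5488, 0.0299, 0.0524]
tcp_rot: [-2.318, 2.12, -0.001]
contact_force: [0.4, -0.0, 0.6]
finger_gap: 0.0773
finger_force: 0.0
time: 11.02
tcp_pos: [0.5485, 0.0303, 0.0525]
tcp_rot: [-2.319, 2.12, 0.0]
contact_force: [-1.0, 0.3, 2.7]
finger_gap: 0.0533
finger_force: 30.0
```

Gripped with a 53 mm gap and 30 N. Now unscrewing.

```bash
for k in 1 2 3; do python3 -m jog '[[[0,0,-0.0003,0,0,-0.17,0],[0,0,-0.0005,0,0,-0.34,0],[0,0,-0.0007,0,0,-0.51,0],[0,0,-0.0009,0,0,-0.68,0],[0,0,-0.0011,0,0,-0.85,0],[0,0,-0.0013,0,0,-1.02,0],[0,0,-0.0015,0,0,-1.19,0],[0,0,-0.0017,0,0,-1.36,0]]]'; python3 -c "
from h import *
tool([.548,.030,.053])";done
```

```text
time: 12.02
tcp_pos: [0.5484, 0.0303, 0.0538]
tcp_rot: [3.136, -0.182, -0.0]
contact_force: [0.4, 1.4, -1.8]
finger_gap: 0.0534
finger_force: 30.0
pos [0.5484 0.0303 0.0538] yawY -96.6 tilt [-0. -0. -1.] shift mm [-0.4  0.4  0.8] turn about z deg None rad None q [-0.54  0.79  0.7   1.93 -0.77  0.72 -1.06]
time: 13.02
tcp_pos: [0.5484, 0.0305, 0.0555]
tcp_rot: [-2.553, -1.83, 0.0]
contact_force: [-0.1, 0.7, -0.7]
finger_gap: 0.0534
finger_force: 30.0
pos [0.5484 0.0305 0.0555] yawY -18.7 tilt [-0.  0. -1.] shift mm [-0.6 -0.2  2.5] turn about z deg None rad None q [-0.32  0.69  0.33  1.92 -0.39  0.59 -0.06]
time: 14.02
tcp_pos: [0.5485, 0.0305, 0.0573]
tcp_rot: [-0.834, -3.029, -0.001]
contact_force: [-0.9, 0.5, -0.8]
finger_gap: 0.0534
finger_force: 30.0
pos [0.5485 0.0305 0.0573] yawY 59.2 tilt [ 0.  0. -1.] shift mm [ 0.2 -0.7  4.3] turn about z deg None rad None q [-0.08  0.66 -0.04  1.91  0.05  0.57  0.88]
```

```bash
python3 -m jog '[[[0,0,-0.0003,0,0,-0.17,0],[0,0,-0.0005,0,0,-0.34,0],[0,0,-0.0007,0,0,-0.51,0],[0,0,-0.0009,0,0,-0.68,0],[0,0,-0.0011,0,0,-0.85,0],[0,0,-0.0013,0,0,-1.02,0],[0,0,-0.0015,0,0,-1.19,0],[0,0,-0.0017,0,0,-1.36,0]]]'
python3 -m jog '[[[0,0,-0.0003,0,0,-0.17,0],[0,0,-0.0005,0,0,-0.34,0],[0,0,-0.0007,0,0,-0.51,0],[0,0,-0.0009,0,0,-0.68,0]]]'; python3 -c "
from h import *
tool([.548,.030,.053])"
```

```text
time: 15.02
tcp_pos: [0.5481, 0.0306, 0.059]
tcp_rot: [1.255, -2.879, -0.001]
contact_force: [-0.6, 1.3, 0.5]
finger_gap: 0.0532
finger_force: 30.0
time: 15.52
tcp_pos: [0.548, 0.0303, 0.0598]
tcp_rot: [2.143, -2.296, -0.001]
contact_force: [-1.0, 0.4, 1.0]
finger_gap: 0.0534
finger_force: 30.0
pos [0.548  0.0303 0.0598] yawY 176.1 tilt [-0.001  0.    -1.   ] shift mm [ 0.3 -0.   6.8] turn about z deg None rad None q [ 0.28  0.73 -0.61  1.9   0.63  0.71  2.37]
```

```bash
python3 -m jog '[[[0,0,-0.0003,0,0,-0.17,0],[0,0,-0.0005,0,0,-0.34,0],[0,0,-0.0005,0,0,-0.34,80],[0,0,-0.0005,0,0,-0.34,80],[0,0,-0.0005,0,0,-0.34,80],[0,0,-0.0005,0,0,-0.16,80],[0,0,-0.0005,0,0,0.02,80],[0,0,-0.0005,0,0,0.2,80]]]'
for k in 1 2 3 4; do python3 -m jog '[[[0,0,0,0,0,0.185,80],[0,0,0,0,0,0.37,80],[0,0,0,0,0,0.555,80],[0,0,0,0,0,0.74,80],[0,0,0,0,0,0.925,80],[0,0,0,0,0,1.11,80],[0,0,0,0,0,1.295,80],[0,0,0,0,0,1.48,80]]]' | egrep "rot|force|gap";done;  python3 -c "
from h import *
tool([.548,.030,.053])"
```

```text
time: 16.52
tcp_pos: [0.5487, 0.0303, 0.0606]
tcp_rot: [-1.889, 2.51, -0.0]
contact_force: [-0.6, -0.4, -0.1]
finger_gap: 0.0751
finger_force: 0.0
tcp_rot: [0.298, 3.127, 0.0]
contact_force: [0.2, -0.7, -0.3]
finger_gap: 0.0751
finger_force: 0.0
tcp_rot: [2.328, 2.109, 0.001]
contact_force: [-0.2, 1.0, -0.1]
finger_gap: 0.0754
finger_force: 0.0
tcp_rot: [-3.141, 0.012, -0.001]
contact_force: [-0.7, 0.3, -1.5]
finger_gap: 0.075
finger_force: 0.0
tcp_rot: [-2.312, 2.126, -0.0]
contact_force: [-0.1, -0.6, -0.8]
finger_gap: 0.0752
finger_force: 0.0
pos [0.5487 0.0309 0.0605] yawY -175.2 tilt [ 0.  0. -1.] shift mm [0.9 0.8 7.5] turn about z deg None rad None q [-0.7   0.93  1.04  1.93 -1.02  0.94 -2.19]
```

```bash
python3 -m jog '[[[0,0,0,0,0,0.18,80],[0,0,0,0,0,0.36,80],[0,0,0,0,0,0.5,80],[0,0,0,0,0,0.5,80],[0,0,0,0,0,0.5,0],[0,0,0,0,0,0.5,0],[0,0,0,0,0,0.5,0],[0,0,0,0,0,0.5,0]]]'
for k in 1 2 3 4 ; do python3 -m jog '[[[0,0,-0.0003,0,0,-0.17,0],[0,0,-0.0005,0,0,-0.34,0],[0,0,-0.0007,0,0,-0.51,0],[0,0,-0.0009,0,0,-0.68,0],[0,0,-0.0011,0,0,-0.85,0],[0,0,-0.0013,0,0,-1.02,0],[0,0,-0.0015,0,0,-1.19,0],[0,0,-0.0017,0,0,-1.36,0]]]' | egrep "pos|force|gap"; done; python3 -c "
from h import *
tool([.548,.030,.053])"
```

```text
time: 21.52
tcp_pos: [0.5486, 0.0302, 0.0605]
tcp_rot: [-1.722, 2.627, -0.0]
contact_force: [-0.2, -0.1, -0.3]
finger_gap: 0.0531
finger_force: 30.0
tcp_pos: [0.5489, 0.0307, 0.0623]
contact_force: [0.2, 0.9, 0.6]
finger_gap: 0.053
finger_force: 30.0
tcp_pos: [0.548, 0.0312, 0.064]
contact_force: [-1.1, 1.5, 0.9]
finger_gap: 0.0534
finger_force: 30.0
tcp_pos: [0.5477, 0.0299, 0.0656]
contact_force: [-1.2, -0.8, 1.8]
finger_gap: 0.0533
finger_force: 30.0
tcp_pos: [0.5484, 0.0298, 0.0673]
contact_force: [-0.2, 1.1, 1.2]
finger_gap: 0.0533
finger_force: 30.0
pos [0.5484 0.0298 0.0673] yawY 108.5 tilt [-0. -0. -1.] shift mm [ 0.3  0.3 14.3] turn about z deg None rad None q [ 0.12  0.67 -0.35  1.9   0.36  0.64  1.44]
```

```bash
python3 -m jog '[[[0,0,-0.0003,0,0,-0.17,0],[0,0,-0.0005,0,0,-0.34,0],[0,0,-0.0007,0,0,-0.51,0],[0,0,-0.0009,0,0,-0.68,0],[0,0,-0.0011,0,0,-0.85,0],[0,0,-0.0013,0,0,-1.02,0],[0,0,-0.0015,0,0,-1.19,0],[0,0,-0.0017,0,0,-1.36,0]]]'
python3 -m jog '[[[0,0,-0.0003,0,0,-0.15,0],[0,0,-0.001,0,0,-0.2,0],[0,0,-0.002,0,0,-0.2,0],[0,0,-0.003,0,0,-0.2,0]]]';  python3 -c "
from h import *
tool([.548,.030,.053])"
```

```text
time: 26.52
tcp_pos: [0.5488, 0.0302, 0.069]
tcp_rot: [-2.341, 2.094, -0.0]
contact_force: [0.8, 0.6, 0.4]
finger_gap: 0.0533
finger_force: 30.0
time: 27.02
tcp_pos: [0.5483, 0.03, 0.0717]
tcp_rot: [2.533, -1.858, -0.001]
contact_force: [0.6, 0.5, -2.6]
finger_gap: 0.0532
finger_force: 30.0
pos [0.5483 0.03   0.0717] yawY -162.5 tilt [-0.001 -0.    -1.   ] shift mm [-0.1  0.3 18.7] turn about z deg None rad None q [ 0.38  0.76 -0.78  1.89  0.73  0.81  2.65]
```

```bash
python3 -m jog '[[[0,0,-0.01,0,0,0,0],[0,0,-0.03,0,0,0,0],[0,0,-0.06,0,0,0,0],[0,0,-0.09,0,0,0,0],[0,0,-0.09,0,0,0,0],[0,0,-0.09,0,0,0,0],[0,0,-0.09,0,0,0,0]]]';  python3 -c "
from h import *
tool([.625,.25,.022])"
```

```text
time: 27.9
tcp_pos: [0.5477, 0.0298, 0.161]
tcp_rot: [2.533, -1.856, -0.002]
contact_force: [0.1, -1.1, -2.7]
finger_gap: 0.0535
finger_force: 30.0
pos [0.5477 0.0298 0.161 ] yawY -162.4 tilt [-0.002 -0.    -1.   ] shift mm [-186.6 -140.4  138.7] turn about z deg None rad None q [ 0.45  0.65 -0.88  1.81  0.6   0.97  2.76]
```

```bash
python3 -m jog '[[[-0.035,-0.027,0,0,0,0.17,0],[-0.07,-0.053,0,0,0,0.34,0],[-0.105,-0.08,0,0,0,0.51,0],[-0.14,-0.106,0,0,0,0.68,0],[-0.187,-0.14,0,0,0,0.85,0],[-0.187,-0.14,0.03,0,0,1.02,0],[-0.187,-0.14,0.07,0,0,1.19,0],[-0.187,-0.14,0.1,0,0,1.36,0]]]';  python3 -c "
from h import *
tool([.625,.25,.021])"
```

```text
time: 28.9
tcp_pos: [0.624, 0.2502, 0.0588]
tcp_rot: [0.795, -3.035, 0.002]
contact_force: [-0.5, -0.0, -0.9]
finger_gap: 0.0533
finger_force: 30.0
pos [0.624  0.2502 0.0588] yawY 119.4 tilt [-0.003 -0.002 -1.   ] shift mm [-1.  -0.6 37.8] turn about z deg None rad None q [-0.19  0.83 -0.42  1.54  0.41  0.86  1.32]
```

```bash
python3 -m jog '[[[0,0,0.02,0,0,0,0],[0,0,0.032,0,0,0,0],[0,0,0.036,0,0,0,0],[0,0,0.038,0,0,0,0],[0,0,0.038,0,0,0,0]]]';  python3 -c "
from h import *
tool([.625,.25,.021])"
```

```text
time: 29.52
tcp_pos: [0.6262, 0.2509, 0.0247]
tcp_rot: [-0.803, 3.036, 0.001]
contact_force: [-0.3, 0.3, -2.3]
finger_gap: 0.0532
finger_force: 30.0
pos [0.6262 0.2509 0.0247] yawY 119.6 tilt [ 0.001  0.001 -1.   ] shift mm [ 1.5 -0.2  3.7] turn about z deg None rad None q [-0.2   0.88 -0.4   1.56  0.43  0.8   1.31]
```

```bash
python3 -m jog '[[[0,0,0.001,0,0,0,0],[0,0,0.002,0,0,0,0],[0,0,0.003,0,0,0,0],[0,0,0.003,0,0,0,0]]]'
```

```text
time: 30.02
tcp_pos: [0.6261, 0.251, 0.0217]
tcp_rot: [-0.803, 3.036, 0.0]
contact_force: [-0.6, -1.0, 3.5]
finger_gap: 0.0533
finger_force: 30.0
```

```bash
python3 -m jog '[[[0,0,0,0,0,0,90],[0,0,0,0,0,0,90],[0,0,0,0,0,0,90],[0,0,-0.04,0,0,0,90],[0,0,-0.09,0,0,0,90],[0,0,-0.13,0,0,0.18,90],[0,0,-0.13,0,0,0.36,90],[0,0,-0.13,0,0,0.54,90]]]';  python3 -c "
from h import *
tool([.548,.0305,.15],0)"
```

```text
time: 31.02
tcp_pos: [0.6259, 0.2508, 0.1517]
tcp_rot: [0.045, 3.14, 0.001]
contact_force: [0.2, -0.9, 0.3]
finger_gap: 0.0845
finger_force: 0.0
pos [0.6259 0.2508 0.1517] yawY 88.3 tilt [ 0.001  0.001 -1.   ] shift mm [  71.5 -222.5    1.5] turn about z deg 88.34934595240713 rad 1.542 q [-0.25  0.71 -0.32  1.47  0.24  1.    0.92]
```

```bash
python3 -m jog '[[[0.012,-0.04,0,0,0,0.18,90],[0.025,-0.08,0,0,0,0.36,90],[0.037,-0.12,0,0,0,0.54,90],[0.05,-0.16,0,0,0,0.72,90],[0.062,-0.2,0,0,0,0.9,90],[0.0715,-0.2225,0,0,0,1.08,90],[0.0715,-0.2225,0,0,0,1.26,90],[0.0715,-0.2225,0,0,0,1.42,90]]]'; 
python3 -m jog '[[[0,0,0,0,0,0.105,90],[0,0,0,0,0,0.105,90]]]'; python3 - <<'E'
from h import *
tool([.548,.0305,.002],0)
snap("wrist","w3")
E
```

```text
time: 32.02
tcp_pos: [0.549, 0.0296, 0.1511]
tcp_rot: [2.082, 2.353, 0.0]
contact_force: [0.2, 1.0, 0.6]
finger_gap: 0.0848
finger_force: 0.0
time: 32.28
tcp_pos: [0.5491, 0.0302, 0.1509]
tcp_rot: [2.194, 2.248, -0.0]
contact_force: [-0.1, 0.3, -1.1]
finger_gap: 0.0849
finger_force: 0.0
pos [0.5491 0.0302 0.1509] yawY 1.4 tilt [ 0. -0. -1.] shift mm [  0.4  -1.1 148.9] turn about z deg 1.4067719454611733 rad 0.025 q [-0.17  0.53  0.09  1.84 -0.06  0.78 -0.02]
```

View pics/w3.png

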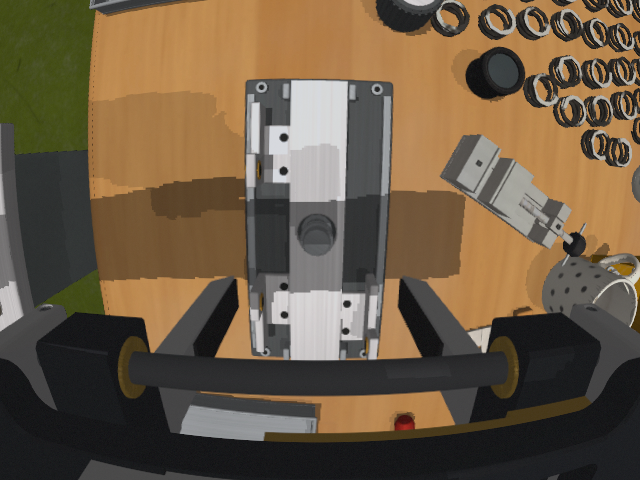

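The fixture is clear: the stud is at (317,235), the strap at columns 290–347, and the cap is seen standing at the top (408,10). Descending to the strap.

```bash
python3 -m jog '[[[0,-0.001,0.03,0,0,0.025,70],[0,-0.001,0.06,0,0,0.025,70],[0,-0.001,0.09,0,0,0.025,70],[0,-0.001,0.11,0,0,0.025,70],[0,-0.001,0.13,0,0,0.025,70],[0,-0.001,0.14,0,0,0.025,70],[0,-0.001,0.148,0,0,0.025,70],[0,-0.001,0.148,0,0,0.025,70]]]'; python3 -m jog '[[[0,0,0,0,0,0,0],[0,0,0,0,0,0,0],[0,0,0,0,0,0,0],[0,0,0,0,0,0,0]]]'
```

```text
time: 33.33
tcp_pos: [0.548, 0.03, 0.0028]
tcp_rot: [-2.223, -2.219, 0.0]
contact_force: [-0.3, 0.3, -0.3]
finger_gap: 0.066
finger_force: 0.0
time: 33.83
tcp_pos: [0.5483, 0.03, 0.0035]
tcp_rot: [2.223, 2.219, 0.001]
contact_force: [-1.1, 0.4, 5.3]
finger_gap: 0.0476
finger_force: 30.0
```

```bash
python3 -m jog '[[[0,0,-0.01,0,0,0,0],[0,0,-0.03,0,0,0,0],[0,0,-0.05,0,0,0,0],[0,0,-0.07,0,0,0,0],[0,0,-0.09,0,0,0,0],[0,0,-0.1,0,0,0,0],[0,0,-0.1,0,0,0,0],[0,0,-0.1,0,0,0,0]]]';  python3 -c "
from h import *
tool([.41,.03,.1],0)"
```

```text
time: 34.83
tcp_pos: [0.5474, 0.0299, 0.1023]
tcp_rot: [-2.223, -2.219, 0.002]
contact_force: [-0.2, -0.5, -1.9]
finger_gap: 0.0475
finger_force: 30.0
pos [0.5474 0.0299 0.1023] yawY -0.1 tilt [-0.001 -0.    -1.   ] shift mm [  -0.2 -137.4    2.5] turn about z deg -0.11165325712920549 rad -0.002 q [-0.16  0.59  0.09  1.89 -0.08  0.67 -0.03]
```

```bash
python3 -m jog '[[[0,-0.03,0,0,0,0,0],[0,-0.07,0,0,0,0,0],[0,-0.11,0,0,0,0,0],[0,-0.137,0,0,0,0,0],[0,-0.137,0.03,0,0,0,0],[0,-0.137,0.07,0,0,0,0],[0,-0.137,0.095,0,0,0,0],[0,-0.137,0.11,0,0,0,0]]]';  python3 -m jog '[[[0,0,0.004,0,0,0,0],[0,0,0.007,0,0,0,0],[0,0,0.009,0,0,0,0],[0,0,0.009,0,0,0,0]]]'
```

```text
time: 35.83
tcp_pos: [0.4054, 0.0345, 0.0051]
tcp_rot: [-2.211, -2.204, 0.005]
contact_force: [-0.4, 0.6, -1.7]
finger_gap: 0.0477
finger_force: 30.0
time: 36.33
tcp_pos: [0.4056, 0.0349, -0.003]
tcp_rot: [-2.211, -2.204, 0.004]
contact_force: [-0.7, 0.0, -1.6]
finger_gap: 0.0474
finger_force: 30.0
```

```bash
python3 -m jog '[[[0,0,0.003,0,0,0,0],[0,0,0.006,0,0,0,0],[0,0,0.009,0,0,0,0],[0,0,0.012,0,0,0,0],[0,0,0.013,0,0,0,0],[0,0,0.013,0,0,0,0]]]';  python3 -c "
from h import *
tool([.41,.03,-.0185],0)"
```

```text
time: 37.08
tcp_pos: [0.4056, 0.0351, -0.0156]
tcp_rot: [-2.211, -2.205, 0.003]
contact_force: [0.2, 0.0, -1.5]
finger_gap: 0.0477
finger_force: 30.0
pos [ 0.4056  0.0351 -0.0156] yawY -0.2 tilt [-0.015  0.012 -1.   ] shift mm [-5.1  4.4  2.8] turn about z deg -0.16454732673958006 rad -0.003 q [-0.33  0.73  0.28  2.31 -1.    0.24  0.87]
```

```bash
python3 -m jog '[[[0,0,0.002,0,0,0,0],[0,0,0.003,0,0,0,0],[0,0,0.003,0,0,0,0],[0,0,0.003,0,0,0,60],[0,0,0.003,0,0,0,60],[0,0,0.003,0,0,0,60],[0,0,-0.02,0,0,0,60],[0,0,-0.05,0,0,0,60]]]';  python3 -m jog '[[[0.004,0.02,-0.05,0,0,0,60],[0.004,0.06,-0.12,0,0,0,60],[0.004,0.09,-0.15,0,0,0,60],[0.004,0.09,-0.15,0,0,0,60]]]';python3 - <<'E'
from h import *
tool([.496,.108,.15],0)
snap("wrist","w4")
E
```

```text
time: 38.08
tcp_pos: [0.4057, 0.0343, 0.0345]
tcp_rot: [-2.211, -2.203, 0.005]
contact_force: [-0.5, 0.1, 0.1]
finger_gap: 0.0564
finger_force: 0.0
time: 38.58
tcp_pos: [0.5035, 0.0361, 0.186]
tcp_rot: [-2.214, -2.211, -0.006]
contact_force: [-1.0, -0.5, -1.1]
finger_gap: 0.0566
finger_force: 0.0
pos [0.5035 0.0361 0.186 ] yawY -0.1 tilt [-0.006  0.012 -1.   ] shift mm [71.5 -7.4 36.8] turn about z deg -0.06977888158053247 rad -0.001 q [-0.68  0.55  0.87  1.92 -0.54  0.92  0.45]
```

View pics/w4.png

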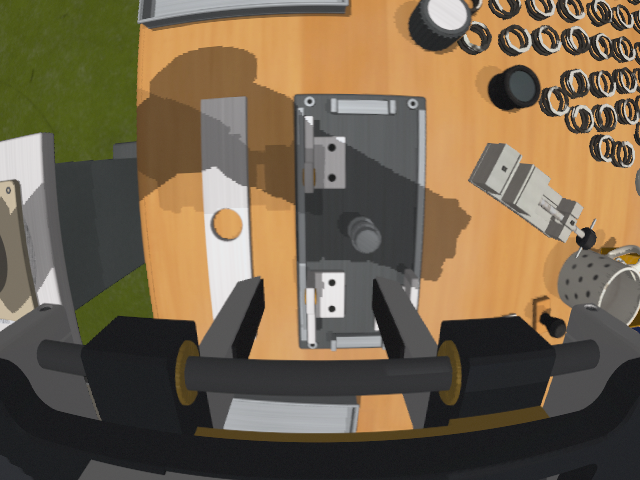

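The strap lies flat (hole at (227,223)). The right-hand bracket's upright runs from (309,117) to its ear end at (309,190), and the left-hand one's from its ear at (310,290) to (312,345).

```bash
python3 - <<'E'
from h import *
for n,u,v,z in [("A low end",309,117,.046),("A ear end",309,191,.066),("A foot TL",315,137,.02),("A foot BR",345,188,.02),("B foot TL",316,272,.02),("B foot BR",345,318,.02),("B ear start",310,289,.066),("B low end",313,347,.046)]: print(n,(pt("wrist",u,v,z)-[.548,.0305,0]).round(4))
E
python3 -m jog '[[[0.015,0,0,0.012,0.006,0,40],[0.045,-0.004,0,0.012,0.006,0,40],[0.0625,-0.0075,0.02,0.012,0.006,0,40],[0.0625,-0.0075,0.04,0.012,0.006,0,40],[0.0625,-0.0075,0.04,0.012,0.006,0,40]]]'
python3 -c "
from h import *
tool([.496,.0995,.005],0)"
```

```text
A low end [-0.0572  0.112   0.046 ]
A ear end [-0.0567  0.0458  0.066 ]
A foot TL [-0.0523  0.095   0.02  ]
A foot BR [-0.0228  0.0447  0.02  ]
B foot TL [-0.0516 -0.0418  0.02  ]
B foot BR [-0.0205 -0.0941  0.02  ]
B ear start [-0.0564 -0.0435  0.066 ]
B low end [-0.0546 -0.1155  0.046 ]
time: 39.25
tcp_pos: [0.4876, 0.1002, 0.1417]
tcp_rot: [-2.199, -2.193, 0.017]
contact_force: [0.7, -0.2, 0.2]
finger_gap: 0.0375
finger_force: 0.0
pos [0.4876 0.1002 0.1417] yawY -0.1 tilt [-0.033  0.018 -0.999] shift mm [ -3.1  12.9 136.3] turn about z deg -0.1248706227442824 rad -0.002 q [-0.76  0.62  0.81  1.97 -0.62  0.86  0.39]
```

```bash
python3 -m jog '[[[-0.001,0.006,0.0,-0.033,-0.018,0,40],[-0.001,0.009,0.02,-0.033,-0.018,0,40],[-0.001,0.009,0.02,-0.033,-0.018,0,40]]]'
python3 -c "
from h import *
tool([.4955,.0995,.005],0)"
```

```text
time: 39.62
tcp_pos: [0.4978, 0.0988, 0.123]
tcp_rot: [2.224, 2.216, 0.004]
contact_force: [0.1, -0.0, -0.5]
finger_gap: 0.0374
finger_force: 0.0
pos [0.4978 0.0988 0.123 ] yawY -0.2 tilt [ 0.003  0.    -1.   ] shift mm [  0.7  -2.7 118. ] turn about z deg -0.20495894028447026 rad -0.004 q [-0.76  0.64  0.79  1.99 -0.65  0.78  0.41]
```

```bash
python3 -m jog '[[[0.001,-0.0025,0.03,0,0,0,40],[0.001,-0.0025,0.06,0,0,0,40],[0.001,-0.0025,0.085,0,0,0,40],[0.001,-0.0025,0.105,0,0,0,40],[0.001,-0.0025,0.118,0,0,0,40],[0.001,-0.0025,0.118,0,0,0,40]]]'; python3 -m jog '[[[0,0,0,0,0,0,0],[0,0,0,0,0,0,0],[0,0,0,0,0,0,0],[0,0,0,0,0,0,0],[0,0,0,0,0,0,0]]]'
```

```text
time: 40.38
tcp_pos: [0.4972, 0.0996, 0.0055]
tcp_rot: [2.223, 2.215, 0.006]
contact_force: [0.0, -0.1, 0.1]
finger_gap: 0.0378
finger_force: 0.0
time: 41.0
tcp_pos: [0.4973, 0.1, 0.006]
tcp_rot: [2.222, 2.216, 0.008]
contact_force: [-2.6, -0.2, 5.5]
finger_gap: 0.0079
finger_force: 30.0
```

```bash
cat > tray.py <<'E'
from h import *
full=camera("top");hsv=cv2.cvtColor(full,cv2.COLOR_RGB2HSV)
wood=((hsv[:,:,0]>8)&(hsv[:,:,0]<25)&(hsv[:,:,1]>90)).astype(np.uint8)
non=cv2.morphologyEx(1-wood,cv2.MORPH_OPEN,np.ones((3,3)))
non[:, :128]=0
for nm,x0 in(("L",(128,235)),("R",(375,520))):
    s=non[225:400,x0[0]:x0[1]]
    c,_=cv2.findContours(s.copy(),cv2.RETR_EXTERNAL,cv2.CHAIN_APPROX_NONE)
    k=max(c,key=cv2.contourArea);r=cv2.minAreaRect(k)
    b=cv2.boxPoints(r)+[x0[0],225]
    P=np.array([pt("top",*q,0.020) for q in b])
    print(nm,cv2.contourArea(k),P.mean(0).round(4),P[:,:2].round(3).tolist())
E
python3 -m jog '[[[0,0,-0.01,0,0,0,0],[0,0,-0.04,0,0,0,0],[0,0,-0.08,0,0,0,0],[0,0,-0.11,0,0,0,0],[0,0,-0.11,0,0,0,0],[0,0,-0.11,0,0,0,0]]]'
python3 tray.py; python3 -c "
from h import *
tool([.44,-.245,.11],0)"
```

```text
time: 41.75
tcp_pos: [0.496, 0.1, 0.115]
tcp_rot: [2.222, 2.216, 0.006]
contact_force: [-0.1, -0.1, -2.5]
finger_gap: 0.0077
finger_force: 30.0
L 12571.5 [0.4934 0.2926 0.02  ] [[0.689, 0.406], [0.672, 0.172], [0.298, 0.187], [0.314, 0.406]]
R 6648.5 [ 0.4385 -0.2437  0.02  ] [[0.554, -0.179], [0.552, -0.321], [0.323, -0.306], [0.325, -0.169]]
pos [0.4957 0.0998 0.1147] yawY -0.2 tilt [ 0.004 -0.    -1.   ] shift mm [-345.   -54.8    4.5] turn about z deg -0.16117996673604296 rad -0.003 q [-0.76  0.65  0.78  2.   -0.67  0.76  0.43]
```

```bash
python3 -m jog '[[[-0.05,-0.005,0,0,0,0,0],[-0.1,-0.01,0,0,0,0,0],[-0.15,-0.02,0,0,0,0,0],[-0.2,-0.03,0,0,0,0,0],[-0.25,-0.04,0,0,0,0,0],[-0.3,-0.05,0,0,0,0,0],[-0.352,-0.055,0,0,0,0,0],[-0.352,-0.055,0,0,0,0,0]]]'
python3 tray.py; python3 -c "
from h import *
tool([.44,-.252,-.002],0)"
```

```text
time: 42.8
tcp_pos: [0.4387, -0.2574, 0.1147]
tcp_rot: [2.229, 2.205, 0.002]
contact_force: [0.2, -0.5, -0.4]
finger_gap: 0.0075
finger_force: 30.0
L 7007.5 [0.4228 0.3338 0.02  ] [[0.54, 0.413], [0.534, 0.259], [0.306, 0.258], [0.312, 0.405]]
R 17543.5 [ 0.4526 -0.2758  0.02  ] [[0.65, -0.14], [0.627, -0.457], [0.257, -0.402], [0.278, -0.105]]
pos [ 0.4391 -0.2539  0.1142] yawY -0.4 tilt [ 0.004  0.    -1.   ] shift mm [  1.8   0.4 116.2] turn about z deg -0.43722911562447564 rad -0.008 q [ 0.01  0.63  0.71  2.   -0.61  0.73  1.09]
```

```bash
python3 -m jog '[[[0.002,0,0.03,0,0,0,0],[0.002,0,0.06,0,0,0,0],[0.002,0,0.085,0,0,0,0],[0.002,0,0.1,0,0,0,0],[0.002,0,0.11,0,0,0,0],[0.002,0,0.115,0,0,0,0],[0.002,0,0.117,0,0,0,0],[0.002,0,0.117,0,0,0,0]]]'
```

```text
time: 43.85
tcp_pos: [0.4416, -0.2502, -0.0014]
tcp_rot: [2.221, 2.215, 0.008]
contact_force: [0.1, -0.0, -0.9]
finger_gap: 0.0075
finger_force: 30.0
```

```bash
python3 -m jog '[[[0,0,0.001,0,0,0,0],[0,0,0.002,0,0,0,0],[0,0,0.002,0,0,0,0],[0,0,0.002,0,0,0,40],[0,0,0.002,0,0,0,40],[0,0,0.002,0,0,0,40]]]'; python3 -m jog '[[[0,0,-0.03,0,0,0,40],[0,0,-0.08,0,0,0,40],[0,0,-0.13,0,0,0,40],[0,0,-0.15,0,0,0,40]]]'
python3 - <<'E'
from h import *
tool([.496,-.0385,.15],0)
snap("wrist","w5")
E
```

```text
time: 44.6
tcp_pos: [0.4414, -0.2501, -0.0038]
tcp_rot: [2.222, 2.215, 0.007]
contact_force: [-0.0, 0.0, 0.2]
finger_gap: 0.0341
finger_force: 0.0
time: 45.1
tcp_pos: [0.4414, -0.251, 0.1487]
tcp_rot: [2.219, 2.213, 0.009]
contact_force: [0.5, -0.2, -0.6]
finger_gap: 0.0378
finger_force: 0.0
pos [ 0.4414 -0.251   0.1487] yawY -0.2 tilt [ 0.009 -0.002 -1.   ] shift mm [212.6  54.   -1.1] turn about z deg -0.17416208524571175 rad -0.003 q [-0.04  0.58  0.77  1.97 -0.56  0.8   1.05]
```

View pics/w5.png

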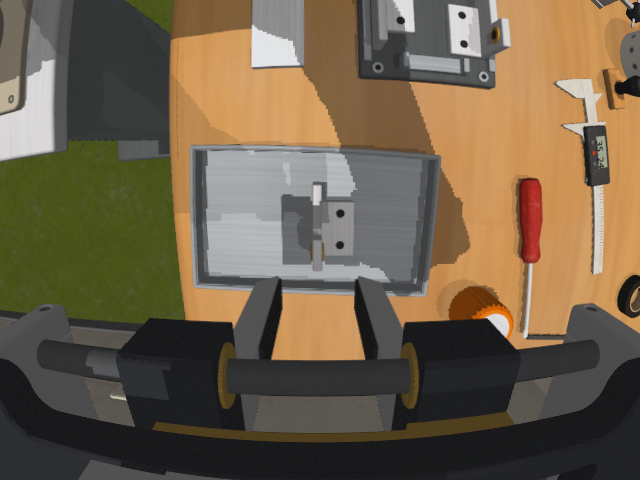

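The right-hand bracket stands inside the right tray (320,230). Next is the left-hand one in the near row.

```bash
python3 -m jog '[[[0.04,0.01,0,-0.001,-0.009,0,40],[0.09,0.02,0,-0.001,-0.009,0,40],[0.14,0.035,0,-0.001,-0.009,0,40],[0.18,0.045,0,-0.001,-0.009,0,40],[0.212,0.054,0,-0.001,-0.009,0,40],[0.212,0.054,0.03,-0.001,-0.009,0,40],[0.212,0.054,0.04,-0.001,-0.009,0,40]]]'
python3 -c "
from h import *
tool([.496,-.0385,.005],0)"
```

```text
time: 46.02
tcp_pos: [0.4939, -0.0376, 0.1048]
tcp_rot: [2.217, 2.213, -0.005]
contact_force: [-0.5, -1.2, 0.1]
finger_gap: 0.0375
finger_force: 0.0
pos [ 0.4939 -0.0376  0.1048] yawY -0.1 tilt [ 0.004 -0.009 -1.   ] shift mm [-0.   1.7 99.8] turn about z deg -0.11924864553505188 rad -0.002 q [-0.47  0.64  0.75  2.04 -0.66  0.71  0.69]
```

```bash
python3 -m jog '[[[-0.001,0.003,0.02,0.004,0.009,0,40],[-0.001,0.003,0.04,0.004,0.009,0,40],[-0.001,0.003,0.06,0.004,0.009,0,40],[-0.001,0.003,0.08,0.004,0.009,0,40],[-0.001,0.003,0.099,0.004,0.009,0,40],[-0.001,0.003,0.099,0.004,0.009,0,40]]]'; python3 -m jog '[[[0,0,0,0,0,0,0],[0,0,0,0,0,0,0],[0,0,0,0,0,0,0],[0,0,0,0,0,0,0],[0,0,0,0,0,0,0]]]'
```

```text
time: 46.78
tcp_pos: [0.4979, -0.041, 0.0068]
tcp_rot: [2.227, 2.216, 0.001]
contact_force: [0.5, -0.1, 0.2]
finger_gap: 0.0373
finger_force: 0.0
time: 47.4
tcp_pos: [0.4989, -0.04, 0.0081]
tcp_rot: [2.223, 2.217, 0.004]
contact_force: [-2.3, -0.3, 6.4]
finger_gap: 0.0078
finger_force: 30.0
```

```bash
python3 -m jog '[[[0,0,-0.01,0,0,0,0],[0,0,-0.04,0,0,0,0],[0,0,-0.08,0,0,0,0],[0,0,-0.11,0,0,0,0],[0.04,0,-0.11,0,0,0,0],[0.09,0,-0.11,0,0,0,0],[0.14,0,-0.11,0,0,0,0],[0.19,0,-0.11,0,0,0,0]]]'
python3 tray.py; python3 -c "
from h import *
tool([.46,.33,.115],0)"
```

```text
time: 48.4
tcp_pos: [0.4992, 0.1515, 0.1182]
tcp_rot: [2.223, 2.216, 0.005]
contact_force: [0.6, -0.7, -1.0]
finger_gap: 0.0078
finger_force: 30.0
L 13538.5 [0.4934 0.2926 0.02  ] [[0.689, 0.406], [0.672, 0.172], [0.298, 0.187], [0.314, 0.406]]
R 6649.5 [ 0.4385 -0.2437  0.02  ] [[0.554, -0.179], [0.552, -0.321], [0.323, -0.306], [0.325, -0.169]]
pos [0.4983 0.1607 0.1171] yawY 0.4 tilt [ 0.002  0.006 -1.   ] shift mm [169.5 -37.2   3.1] turn about z deg 0.3864675710608907 rad 0.007 q [-0.86  0.67  0.79  1.96 -0.68  0.8   0.32]
```

```bash
python3 -m jog '[[[0.05,-0.012,0,0,0,0,0],[0.1,-0.025,0,0,0,0,0],[0.14,-0.034,0,0,0,0,0],[0.169,-0.037,0,0,0,0,0],[0.169,-0.037,0,0,0,0,0],[0.169,-0.037,0,0,0,0,0]]]'
python3 - <<'E'
from h import *
tool([.46,.33,-.001],0)
snap("wrist","w6")
E
```

```text
time: 49.2
tcp_pos: [0.463, 0.3175, 0.1178]
tcp_rot: [2.224, 2.215, 0.003]
contact_force: [0.5, -0.0, -2.2]
finger_gap: 0.0079
finger_force: 30.0
pos [0.463  0.3175 0.1178] yawY -0.2 tilt [ 0.004 -0.001 -1.   ] shift mm [ 12.6  -3.5 118.8] turn about z deg -0.2334992175551207 rad -0.004 q [-1.15  0.73  0.83  1.85 -0.69  0.87  0.02]
```

View pics/w6.png

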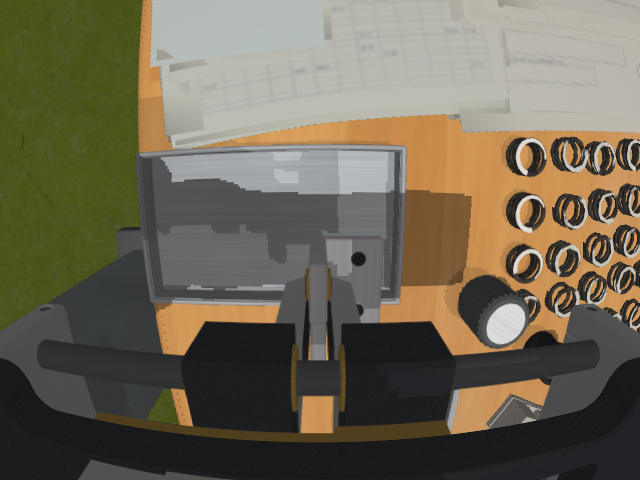

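The tray rim corners are at (140,155), (405,147), (398,302) and (155,303). The bracket is held in the jaws.

```bash
python3 - <<'E'
from h import *
P=[pt("wrist",u,v,.026) for u,v in [(140,155),(405,147),(398,302),(155,303)]]
for p in P: print(p.round(4))
print(np.mean(P,0).round(4));tool([.46,.33,-.001],0)
E
```

```text
[0.3143 0.3932 0.026 ]
[0.5336 0.3941 0.026 ]
[0.5334 0.2625 0.026 ]
[0.3145 0.2601 0.026 ]
[0.424  0.3275 0.026 ]
pos [0.4632 0.3171 0.1179] yawY -0.3 tilt [ 0.004 -0.001 -1.   ] shift mm [ 12.9  -3.7 118.9] turn about z deg -0.2960138939510699 rad -0.005 q [-1.15  0.73  0.83  1.85 -0.69  0.87  0.02]
```

```bash
python3 -m jog '[[[0.017,0.001,0.03,0,0,0,0],[0.017,0.001,0.06,0,0,0,0],[0.017,0.001,0.085,0,0,0,0],[0.017,0.001,0.1,0,0,0,0],[0.017,0.001,0.11,0,0,0,0],[0.017,0.001,0.115,0,0,0,0],[0.017,0.001,0.119,0,0,0,0],[0.017,0.001,0.119,0,0,0,0]]]'
```

```text
time: 50.25
tcp_pos: [0.4646, 0.3362, -0.0009]
tcp_rot: [2.223, 2.216, 0.006]
contact_force: [0.3, 0.5, -1.7]
finger_gap: 0.0079
finger_force: 30.0
```

```bash
python3 -m jog '[[[0,0,0.001,0,0,0,0],[0,0,0.002,0,0,0,0],[0,0,0.002,0,0,0,0],[0,0,0.002,0,0,0,40],[0,0,0.002,0,0,0,40],[0,0,0.002,0,0,0,40]]]'; python3 -m jog '[[[0,0,-0.03,0,0,0,40],[0,0,-0.08,0,0,0,40],[0,0,-0.13,0,0,0,40],[-0.05,0.02,-0.15,0,0,0,40],[-0.1,0.04,-0.15,0,0,0,40],[-0.15,0.06,-0.15,0,0,0,40],[-0.2,0.08,-0.15,0,0,0,40],[-0.25,0.1,-0.15,0,0,0,40]]]'
python3 -c "
from h import *
tool([.600,-.0565,.11],0)"
```

```text
time: 51.0
tcp_pos: [0.4642, 0.336, -0.0035]
tcp_rot: [2.223, 2.217, 0.004]
contact_force: [-0.5, 0.3, -0.9]
finger_gap: 0.0345
finger_force: 0.0
time: 52.0
tcp_pos: [0.5634, 0.0841, 0.1468]
tcp_rot: [2.223, 2.217, 0.004]
contact_force: [0.3, 1.0, 0.1]
finger_gap: 0.0378
finger_force: 0.0
pos [0.5634 0.0841 0.1468] yawY -0.2 tilt [ 0.003  0.    -1.   ] shift mm [-140.5   36.9   36.8] turn about z deg -0.1593400690958191 rad -0.003 q [-0.69  0.69  0.82  1.8  -0.62  0.92  0.4 ]
```

```bash
python3 -m jog '[[[-0.05,0.015,0,0,0,0,40],[-0.1,0.03,0,0,0,0,40],[-0.14,0.037,0,0,0,0,40],[-0.1405,0.037,0.02,0,0,0,40],[-0.1405,0.037,0.037,0,0,0,40],[-0.1405,0.037,0.037,0,0,0,40]]]'
python3 -c "
from h import *
tool([.600,-.0565,.005],0)
p=get_state()
"
```

```text
time: 52.75
tcp_pos: [0.5984, -0.0537, 0.1083]
tcp_rot: [-2.223, -2.219, -0.001]
contact_force: [0.2, -0.4, 0.1]
finger_gap: 0.0375
finger_force: 0.0
pos [ 0.5984 -0.0537  0.1083] yawY -0.1 tilt [-0.     0.001 -1.   ] shift mm [ -2.9   1.6 103.3] turn about z deg -0.11162068924677726 rad -0.002 q [-0.39  0.77  0.75  1.75 -0.65  0.89  0.64]
```

```bash
python3 -m jog '[[[-0.003,0.001,0.02,0,0,0,40],[-0.003,0.001,0.04,0,0,0,40],[-0.003,0.001,0.06,0,0,0,40],[-0.003,0.001,0.08,0,0,0,40],[-0.003,0.001,0.102,0,0,0,40],[-0.003,0.001,0.102,0,0,0,40]]]'; python3 -m jog '[[[0,0,0,0,0,0,0],[0,0,0,0,0,0,0],[0,0,0,0,0,0,0],[0,0,0,0,0,0,0],[0,0,0,0,0,0,0]]]'
```

```text
time: 53.5
tcp_pos: [0.5994, -0.0576, 0.0058]
tcp_rot: [-2.224, -2.217, -0.0]
contact_force: [-0.3, 0.1, -0.1]
finger_gap: 0.0373
finger_force: 0.0
time: 54.12
tcp_pos: [0.6013, -0.058, 0.0086]
tcp_rot: [2.223, 2.216, 0.005]
contact_force: [-0.6, 0.4, 5.5]
finger_gap: 0.0079
finger_force: 30.0
```

```bash
python3 -m jog '[[[0,0,-0.01,0,0,0,0],[0,0,-0.04,0,0,0,0],[0,0,-0.08,0,0,0,0],[0,0,-0.12,0,0,0,0],[0.04,-0.02,-0.13,0,0,0,0],[0.08,-0.045,-0.13,0,0,0,0],[0.12,-0.065,-0.13,0,0,0,0],[0.16,-0.09,-0.13,0,0,0,0]]]'
python3 -m jog '[[[0.04,-0.02,0,0,0,0,0],[0.08,-0.045,0,0,0,0,0],[0.13,-0.07,0,0,0,0,0],[0.18,-0.1,0,0,0,0,0],[0.21,-0.11,0,0,0,0,0],[0.21,-0.11,0,0,0,0,0],[0.21,-0.11,0,0,0,0,0]]]'
python3 - <<'E'
from h import *
tool([.405,.317,0],0)
snap("wrist","w7")
E
```

```text
time: 55.12
tcp_pos: [0.5105, 0.1036, 0.1381]
tcp_rot: [2.223, 2.216, 0.005]
contact_force: [0.9, 0.3, -1.3]
finger_gap: 0.0076
finger_force: 30.0
time: 56.0
tcp_pos: [0.402, 0.3116, 0.1377]
tcp_rot: [2.224, 2.215, 0.004]
contact_force: [0.6, -0.1, -0.5]
finger_gap: 0.0075
finger_force: 30.0
pos [0.402  0.3116 0.1377] yawY -0.2 tilt [ 0.004 -0.    -1.   ] shift mm [  5.4   2.5 137.7] turn about z deg -0.22170695407852747 rad -0.004 q [-1.27  0.65  0.88  1.97 -0.67  0.84 -0.03]
```

View pics/w7.png

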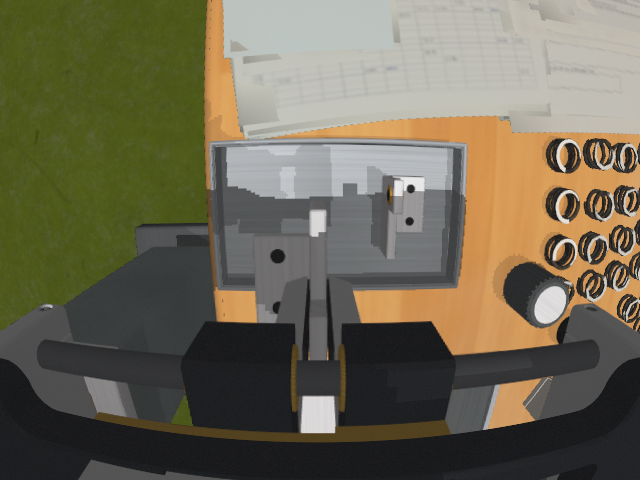

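The left tray has not moved and the first bracket stands in it at (402,210). Lowering the last one beside it.

```bash
python3 -m jog '[[[0.005,0.002,0.03,0,0,0,0],[0.005,0.002,0.06,0,0,0,0],[0.005,0.002,0.09,0,0,0,0],[0.005,0.002,0.11,0,0,0,0],[0.005,0.002,0.125,0,0,0,0],[0.005,0.002,0.133,0,0,0,0],[0.005,0.002,0.137,0,0,0,0],[0.005,0.002,0.138,0,0,0,0]]]'
python3 -m jog '[[[0,0,0.001,0,0,0,0],[0,0,0.001,0,0,0,0],[0,0,0.001,0,0,0,40],[0,0,0.001,0,0,0,40],[0,0,0.001,0,0,0,40]]]'
python3 -m jog '[[[0,0,-0.03,0,0,0,40],[0,0,-0.08,0,0,0,40],[0,0,-0.13,0,0,0,40],[0,0,-0.18,0,0,0,40],[-0.05,0.02,-0.2,0,0,0,40],[-0.1,0.05,-0.2,0,0,0,40],[-0.15,0.08,-0.2,0,0,0,40],[-0.2,0.1,-0.2,0,0,0,40]]]'
python3 - <<'E'
from h import *
tool([.405,.317,0],0)
a=camera("scene")[180:380,100:500,::-1];b=camera("top")[200:410,100:500,::-1]
cv2.imwrite("pics/fin.png",cv2.resize(np.vstack([a,b]),None,fx=1.45,fy=1.45))
E
```

```text
time: 57.05
tcp_pos: [0.4044, 0.3178, -0.0003]
tcp_rot: [2.223, 2.216, 0.005]
contact_force: [-0.4, 0.0, -1.5]
finger_gap: 0.0078
finger_force: 30.0
time: 57.68
tcp_pos: [0.4041, 0.3178, -0.0016]
tcp_rot: [2.223, 2.217, 0.004]
contact_force: [-0.9, -0.1, -0.0]
finger_gap: 0.0345
finger_force: 0.0
time: 58.68
tcp_pos: [0.504, 0.1157, 0.1988]
tcp_rot: [2.222, 2.216, 0.005]
contact_force: [0.2, -0.9, -0.3]
finger_gap: 0.0374
finger_force: 0.0
pos [0.504  0.1157 0.1988] yawY -0.2 tilt [ 0.004  0.    -1.   ] shift mm [ 201.  -100.3  198.4] turn about z deg -0.15590537674884786 rad -0.003 q [-0.87  0.57  0.91  1.89 -0.55  0.96  0.29]
```

View pics/fin.png

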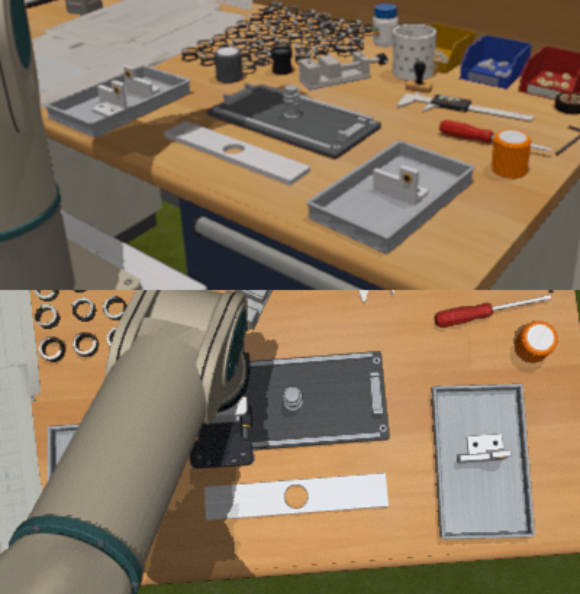

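The scene view shows two brackets in the left tray, one in the right, the cap standing on the bench, the strap flat, and the fixture empty. Handing in.

```bash
python3 -c "
from station import *
print(job_done())"
```

```text
the job is handed in; nothing more can be done
None
```

The job is handed in, with no verdict returned: cap off and standing on the bench, strap flat on the bench, two left-hand brackets in the left tray, one right-hand bracket in the right tray, and the caliper, loupe and screwdriver left where they were.

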